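Rock a tight vial block out of its heater

TASK

Empty the block heater: first set the vials down in the trays by type, the amber vial with the black cap in the blue tray and the clear vial with the white cap in the white tray, without dropping them. Then take the aluminium block by its blue lug and rock it to one side and to the other, until both orange cheeks have been pushed back and it comes free; lift it straight up until its underside is just clear of the cheeks (some 1 to 6 cm above their tops). Finish while holding it there, upright and still, over the heater, and leave everything else on the bench where it is.

Things in the scene. Friction and masses are not known exactly. Their poses are not given: they have to be found in the camera images.
- heater: white, grey-topped block heater, fixed, 200 (x) x 150 (y) mm. Origin: centre of its underside, on the bench; x along the block's length, y towards the left cheek, z up. Deck 75 mm above the bench, with a channel along x, 20.4 mm wide, 7 mm deep, for the block's foot. Two orange cheeks, 70 mm long, 10 mm thick, flank the block from 24 to 44 mm above the deck (tops 119 mm above the bench).
- block: aluminium block, 0.3 to 0.56 kg. Origin: centre of its foot's underside, at first on the heater's deck; axes as the heater's. From below: foot 90 x 18 mm, 0 to 10 mm up; flange 100 x 42, 10 to 18 mm; upper body 100 x 34, 18 to 42 mm, with two wells 21.5 mm wide, 24 mm deep, at x = +32 and -32 mm; blue lug 20 (x) x 24 (y) mm in the middle, 42 to 84 mm.
- block_grip (a point): where to grip the block: in its blue lug, on the block's z axis, 70 mm above its origin. Pulled straight up the block rises 6 mm and the cheeks hold it fast. Leaned by 0.15 to 0.19 rad about its foot's edge (about 12 mm sideways here) towards heater +y, it pushes the left cheek back clear; towards -y, the right one. Then it lifts out freely.
- vial_amber: amber glass vial with a black cap, 20 mm in diameter, 60 mm tall (the top 14 mm is the cap, same diameter), about 30 g. Origin: centre of its underside, z up along it. It starts upright in one of the two 24 mm deep wells of the block (either one), loose, its top 36 mm above the block's upper face.
- vial_clear: clear glass vial with a white cap, 20 mm in diameter, 60 mm tall (the top 14 mm is the cap, same diameter), about 30 g. Origin: centre of its underside, z up along it. It starts upright in one of the two 24 mm deep wells of the block (either one), loose, its top 36 mm above the block's upper face.
- tray_blue: blue open tray fixed to the bench, 130 x 130 mm, 35 mm high, walls and floor 4 mm thick. Origin: centre of its underside, on the bench. It may be on either side of the heater.
- tray_white: white open tray fixed to the bench, 130 x 130 mm, 35 mm high, walls and floor 4 mm thick. Origin: centre of its underside, on the bench. It may be on either side of the heater.
- cheek_left (a joint): orange left cheek, at the heater's +y side: slide position in m, 0 (closed; at start 0 to 0.0007) to 0.008, growing as it is pushed away from the block. Takes about 5 N, has no spring and stays where it is pushed. At 0 it stands 1 mm off the block's upper body and overhangs the flange by 3 mm, 6 mm above it; past 0.004 it is clear of the flange.
- cheek_right (a joint): orange right cheek, at the heater's -y side: slide position in m, 0 (closed; at start 0 to 0.0007) to 0.008, growing as it is pushed away from the block. Takes about 5 N, has no spring and stays where it is pushed. At 0 it stands 1 mm off the block's upper body and overhangs the flange by 3 mm, 6 mm above it; past 0.004 it is clear of the flange.
- beaker: bystander: glass beaker, 64 mm wide, 80 mm tall, standing; origin under its centre
- flask_ring: bystander: cork ring, 90 mm wide, 25 mm high, lying flat; origin under its centre
- reagent_jar: bystander: amber jar, 52 mm wide, 75 mm tall; origin under its centre
- wash_bottle: bystander: white bottle with red cap, 60 mm wide, 130 mm tall; origin under its centre
- spatula: bystander: flat steel laboratory spatula with a red grip, 157 mm long (its y), 9 mm high, lying beyond the heater; origin under its middle

How it is judged:
By the outcome, as a careful person would: the job done as asked, in the order asked, and still so for the second after the job is handed in, while the arm keeps its last pose, push and grip.
It also fails if it takes over 67 s, if anything falls off the work surface, if the arm or the gripper's body presses on something with over 40 N, if the wrist force passes 120 N, or if a joint passes its speed limit or range.

ROBOT

A 7-joint arm with a two-finger parallel gripper is mounted at the origin on the work surface. World frame = base frame: x ahead of the robot, y to its left, z up, the work surface at z = 0. Lengths are in m, angles in degrees, forces in N, time in s.
With the tool pointing down it reaches from about 0.35 to 0.9 m from the base axis. Payload 8.1 kg.
Tool frame: the origin (TCP) lies at the very end of the fingers, on their centre line; the grasp point (between the pads) lies 19 mm behind it; z points along the fingers, y is the line along which they close (so a half turn about z gives the same grasp; the last joint's range is limited). The gripper opens to 92 mm and grips with 3 to 60 N. Pads are 19 mm wide; open, the fingers measure 130 mm over their backs; the gripper's body (75 mm by 190 mm) begins 47 mm behind the grasp point.
Start: joints at [-80.936, 24.895, 1.432, 90.138, -0.665, 64.973, -4.303], TCP at [0.161, 0.604, 0.197] pointing down, gripper open.
Joint ranges: [-149.89, 149.89], [-25.12, 119.58], [-72.63, 75.52], [4.76, 147.25], [-75.54, 255.54], [6.69, 114.76], [-157.13, 157.13]. Speed limits (degrees/s): [127.2, 127.2, 172.46, 172.46, 180, 180, 180].

INTERFACE

Orientations are given as a 3x3 rotation matrix whose columns are the frame's x, y, z axes.
In Python, from plant import bot, optics, workorder, get_state gives the robot as it stands (bot), with the cameras (optics), the readings as plain functions and the job (workorder).
- The arm moves only by the shell command python3 steer.py 'ROWS' [FORCE]. ROWS is rows parted by semicolons, their numbers by spaces, 1 to 10 of them, each of 5 numbers: dx, dy, dz in m, then a turn about the tool's z in degrees, then the opening from 0.0 (shut) to 1.0 (fully open); each row is the pose to reach, as a shift and turn from the pose commanded when the command began, along the tool's axes at that moment; what a row does not reach only later rows make up. A row lasts 1/12 s, in which the tool goes at most 0.0417 m and 7.16 degrees, less where a joint would pass 70% of its speed; a pose out of reach is approached as far as the arm can. The fingers move at their own pace and stop on an object; FORCE is the grip in N (left out, the last holds). Time passes only in rows, so rows that do not move let the fingers close. It prints the time, the measured TCP pose, the force, the opening and the grip force at its end.
- get_state(): the state, without advancing time (a new reading comes with each control period).
- optics.capture(name): name is "scene" or "top"; returns the picture (420x560x3 uint8, red, green, blue); there is no depth.
- optics.camera_info(name): a dict with "vertical_fov" (degrees; the focal length in pixels is half the picture's height over the tangent of half this angle, whatever the lens; pixels are square), "cx", "cy" (the principal point, pixels), "k1" (the pictures are not rectified: a ray, as slopes to the right and down, at radius r is drawn at 1 + k1 r^2 times it, then the intrinsics apply), "extrinsics" (4x4, takes a point from camera to world coordinates). Camera axes: x right, y down, z forward; pixel columns grow to the right and rows downward; lengths in m; the calibration is good to about 2 mm. A picture is of the moment at which its call begins. camera_info takes no time and is no camera call.
- workorder.sign_off(): hands the job in; it is judged then, once.
The state is a dict: "t": time; "q": joint angles; "joint_vel": joint speeds; "tau": joint torques, N m; "ee_pos": TCP position; "orientation": TCP orientation; "contact_force": force on the tool from outside, world axes, zero at the start; "torque": the same for the moment, N m; "finger_gap": opening from 0.0 (shut) to 1.0 (fully open); "gripper_force": force on a finger pad.
Only numpy, scipy, OpenCV 4.12 (cv2) and the standard library are available. Lean on these libraries where they do the work, as an engineer would, in place of code of your own. Each camera call takes 0.05 s, during which the arm holds its last target. There are 200 camera calls.

## Working session

There is one attempt and no reset: what is moved stays moved. The work goes in short steps, Python scripts to look and compute and a shell command to move; the robot and the scene stay as the last step left them, time stands still between calls to the robot, and variables do not carry over. Pictures are saved under pics/ and viewed, at most 14 in all, crops included, and the job is handed in when it is done.

```bash
ls; mkdir -p pics
python3 - <<'E'
from plant import bot, optics, workorder, get_state
import cv2,numpy as np
np.set_printoptions(precision=4,suppress=True)
s=get_state();print(s)
for n in("scene","top"):
    print(optics.camera_info(n)); cv2.imwrite(f"pics/{n}0.png",optics.capture(n)[:,:,::-1])
E
```

```text
pics
plant.py
steer.py
{'t': 0.0, 'q': array([-80.937 ,  24.9373,   1.4303,  90.1886,  -0.6653,  64.9727,
        -4.3019]), 'joint_vel': array([-0.0123,  0.0698,  0.0088, -0.0677, -0.0172, -0.0008, -0.0595]), 'tau': array([  0.0002, -66.7841,   0.9855, -31.4462,  -0.0604,   0.0428,
         0.0002]), 'ee_pos': array([0.1611, 0.6033, 0.196 ]), 'orientation': array([[-0.9662,  0.2579, -0.0003],
       [ 0.2579,  0.9662, -0.0016],
       [-0.0001, -0.0016, -1.    ]]), 'contact_force': array([-0.0069,  0.0433, -0.6161]), 'torque': array([-0.0105, -0.0125,  0.045 ]), 'gripper_force': 0.0, 'finger_gap': 0.9993821592979921}
{'vertical_fov': 46.925871494757715, 'cx': 281.02569645441463, 'cy': 209.72542807307266, 'k1': -0.025723608941984947, 'extrinsics': array([[ 0.7299,  0.5038, -0.462 ,  1.1589],
       [ 0.6833, -0.5577,  0.4712, -0.5571],
       [-0.0203, -0.6596, -0.7513,  0.9967],
       [ 0.    ,  0.    ,  0.    ,  1.    ]])}
{'vertical_fov': 48.90713569780096, 'cx': 281.1225233248926, 'cy': 216.6949153223076, 'k1': -0.13507683606548276, 'extrinsics': array([[ 0.0041, -0.9942,  0.1074,  0.5146],
       [-0.9999, -0.0055, -0.0133,  0.015 ],
       [ 0.0138, -0.1073, -0.9941,  1.0353],
       [ 0.    ,  0.    ,  0.    ,  1.    ]])}
```

View pics/scene0.png

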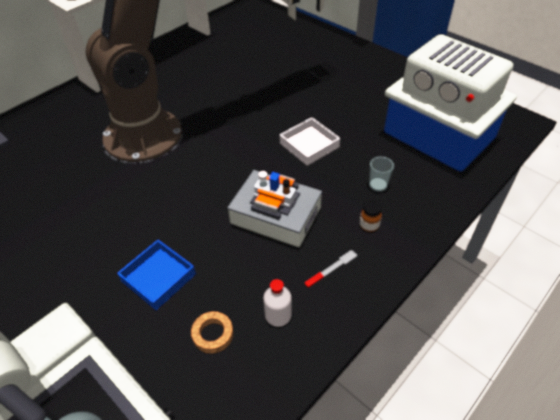

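View pics/top0.png

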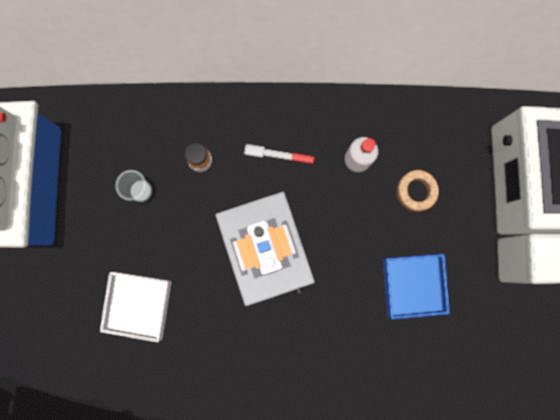

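The scene view shows the heater around (275,205), with the white-capped vial at (263,178), the blue lug at (274,180) and the black cap at (287,185). The blue tray is at (156,272) and the white tray at (310,140). In the top view the heater centre is about (265,248), black cap (259,231), lug (264,246), white cap (268,262), white tray (136,307) and blue tray (417,286).

```bash
cat > h.py <<'E'
from plant import bot, optics, workorder, get_state
import cv2,numpy as np
np.set_printoptions(precision=4,suppress=True)
def cam(n):
    c=optics.camera_info(n); f=210/np.tan(np.radians(c["vertical_fov"]/2))
    return np.array([[f,0,c["cx"]],[0,f,c["cy"]],[0,0,1.]]),np.array([c["k1"],0,0,0,0.]),np.array(c["extrinsics"])
def ray(n,p):
    K,d,E=cam(n); u=cv2.undistortPoints(np.array(p,float).reshape(1,1,2),K,d).ravel()
    v=E[:3,:3]@np.array([*u,1]); return E[:3,3],v/np.linalg.norm(v)
def onz(n,p,z):
    o,v=ray(n,p); return o+v*(z-o[2])/v[2]
def tri(ps,pt):
    o1,a=ray("scene",ps);o2,b=ray("top",pt)
    s=np.linalg.lstsq(np.c_[a,-b],o2-o1,rcond=None)[0]; A=o1+s[0]*a;B=o2+s[1]*b
    return (A+B)/2,np.linalg.norm(A-B)
def proj(n,X):
    K,d,E=cam(n); M=np.linalg.inv(E); return cv2.projectPoints(np.array(X,float).reshape(-1,3),cv2.Rodrigues(M[:3,:3])[0],M[:3,3],K,d)[0].reshape(-1,2)
def blobs(m,amin=10):
    n,l,st,c=cv2.connectedComponentsWithStats(m.astype(np.uint8)); return [(st[i,4],c[i],l==i) for i in range(1,n) if st[i,4]>=amin]
def look(n): 
    a=optics.capture(n); return a,cv2.cvtColor(a,cv2.COLOR_RGB2HSV)
E
python3 - <<'E'
from h import *
s,hs=look("scene");t,ht=look("top")
np.save("s0.npy",s);np.save("t0.npy",t)
for n,h in(("scene",hs),("top",ht)):
    H,S,V=h[...,0].astype(int),h[...,1],h[...,2]
    for nm,m in(("blue",(H>100)&(H<130)&(S>140)&(V>70)),("orange",(H>5)&(H<22)&(S>150)&(V>120)),("grey/white",(S<60)&(V>90))):
        for a,c,_ in blobs(m,25): print(n,nm,a,c)
a=cv2.resize(s[160:250,220:330],None,fx=3.6,fy=5,interpolation=cv2.INTER_CUBIC)
a=cv2.resize(s[160:245,222:327],(395,320),interpolation=cv2.INTER_CUBIC)
b=cv2.resize(t[190:310,210:320],(400,436),interpolation=cv2.INTER_CUBIC)
o=np.zeros((436,800,3),np.uint8);o[:320,:395]=a;o[:,400:]=b
cv2.imwrite("pics/crop.png",o[:,:,::-1])
E
```

```text
scene blue 3460 [435.8298 135.7723]
scene blue 128 [274.0391 179.3984]
scene blue 3070 [156.4427 273.0241]
scene orange 30 [282.  179.5]
scene orange 289 [269.609  198.0208]
scene orange 82 [209.3293 323.4512]
scene orange 96 [213.9896 343.4792]
scene grey/white 8762 [44.3515 45.258 ]
scene grey/white 1635 [185.0336  13.959 ]
scene grey/white 1274 [328.5008  10.0557]
scene grey/white 5851 [511.8563  27.6848]
scene grey/white 46930 [473.1617 272.8366]
scene grey/white 1751 [309.2399 139.9937]
scene grey/white 50 [106.62 132.78]
scene grey/white 50 [135.36 155.24]
scene grey/white 380 [379.2842 176.6079]
scene grey/white 3484 [274.1125 208.8197]
scene grey/white 107 [368.4953 224.9907]
scene grey/white 285 [340.1614 261.7123]
scene grey/white 864 [277.3843 306.4641]
scene grey/white 8070 [ 69.5369 361.4937]
scene grey/white 119 [  4.0924 413.1849]
scene grey/white 219 [ 79.653  416.3059]
top blue 3032 [ 44.562  182.8559]
top blue 1899 [423.4608 286.1164]
top grey/white 47870 [281.7835  42.2807]
top grey/white 4754 [ 16.2522 170.5294]
top grey/white 9628 [526.9783 198.3952]
top grey/white 736 [359.5258 155.9375]
top grey/white 453 [265.1854 152.0949]
top grey/white 101 [203.1881 165.4356]
top grey/white 906 [132.4514 186.085 ]
top grey/white 6157 [264.3573 248.5689]
top grey/white 4048 [134.8953 306.3372]
```

View pics/crop.png

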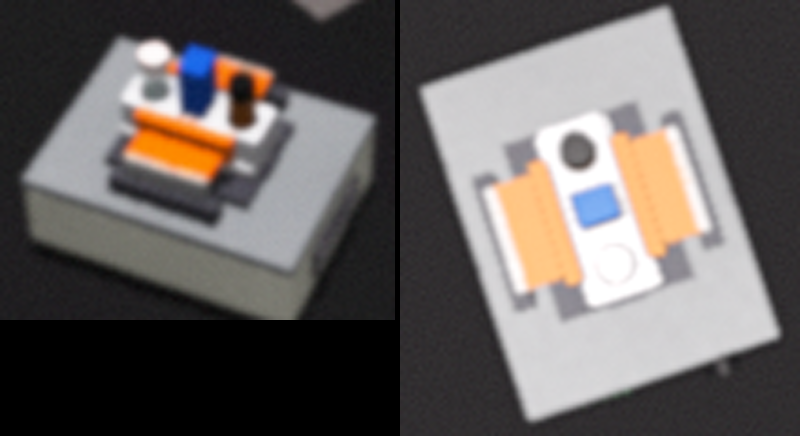

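The crop shows the cap tops, the lug top and the heater deck's four corners clearly in both views. Next I'll triangulate them.

Run:
```python
from h import *
S=lambda x,y:(222+(x+.5)/3.762-.5,160+(y+.5)/3.765-.5)
T=lambda x,y:(210+(x-400+.5)/3.636-.5,190+(y+.5)/3.633-.5)
P={"clear cap":((154,50),(614,263)),"amber cap":((242,83),(578,151)),"lug top":((200,52),(596,205)),
"c1":((120,38),(529,420)),"c2":((22,180),(420,88)),"c3":((295,270),(668,6)),"c4":((375,118),(779,338))}
# corner matching check by deck-plane projection from each view
for k,(a,b) in P.items():
    if k[0]=="c" and k[1].isdigit():
        print(k,"scene@.075",onz("scene",S(*a),.075),"top@.075",onz("top",T(*b),.075))
    else: print(k,*tri(S(*a),T(*b)), "single view:",onz("scene",S(*a),.153 if 'cap' in k else .159),onz("top",T(*b),.153 if 'cap' in k else .159))
t=np.load("t0.npy");s=np.load("s0.npy")
for n,im in(("top",t),("scene",s)):
    h=cv2.cvtColor(im,cv2.COLOR_RGB2HSV);H,Sa,V=[h[...,i].astype(int) for i in range(3)]
    for nm,m in(("blue",(H>100)&(H<130)&(Sa>120)&(V>50)),("white",(Sa<60)&(V>(90 if n=="top" else 80)))):
        for a,c,M in blobs(m,1500):
            if n=="top" and not(300>abs(c[0]-280)>100 and 280<c[1]<320): continue
            if n=="scene" and not(120<c[0]<200 and 250<c[1]<300 or 290<c[0]<330 and 120<c[1]<160): continue
            q=cv2.boxPoints(cv2.minAreaRect(cv2.findContours(M.astype(np.uint8),0,2)[0][0]))
            w=np.array([onz(n,p,.035) for p in q]);print(n,nm,q.mean(0),w.mean(0),w[:,:2].tolist(),np.linalg.norm(w-np.roll(w,1,0),axis=1))
```

```text
clear cap [0.5237 0.0276 0.1555] 0.0022573329169592524 single view: [0.5225 0.0302 0.153 ] [0.523  0.0268 0.153 ]
amber cap [0.5832 0.0477 0.1496] 0.003670701151460044 single view: [0.5866 0.0467 0.153 ] [0.5817 0.0462 0.153 ]
lug top [0.5544 0.038  0.166 ] 0.00491157425260037 single view: [0.5509 0.0449 0.159 ] [0.553  0.0363 0.159 ]
c1 scene@.075 [0.4365 0.0769 0.075 ] top@.075 [0.4345 0.0755 0.075 ]
c2 scene@.075 [ 0.4852 -0.0651  0.075 ] top@.075 [0.6235 0.1404 0.075 ]
c3 scene@.075 [0.6744 0.0008 0.075 ] top@.075 [ 0.6721 -0.0024  0.075 ]
c4 scene@.075 [0.6257 0.1394 0.075 ] top@.075 [ 0.4814 -0.0662  0.075 ]
top blue [415.9125 285.9789] [ 0.4721 -0.2945  0.035 ] [[0.5342938518816259, -0.21871759379392244], [0.5457605412246367, -0.360333436970629], [0.4088493999313379, -0.36991191052153233], [0.3994297646136779, -0.22913613222290088]] [0.1353 0.1421 0.1372 0.1411]
top white [134.9324 306.4054] [0.4254 0.3183 0.035 ] [[0.3668179656903748, 0.3990557533617348], [0.5037851802669185, 0.37867274588859007], [0.48301399067307954, 0.23742205292250435], [0.3478696024440783, 0.25812415621830875]] [0.1422 0.1385 0.1428 0.1367]
scene blue [156.6453 272.1585] [ 0.4792 -0.2964  0.035 ] [[0.40953409385341266, -0.3712229607479136], [0.3868758682913659, -0.21019882755674013], [0.5548876986962276, -0.22730693815420178], [0.5654405147393694, -0.3767810649868102]] [0.156  0.1626 0.1689 0.1498]
scene white [309.7938 139.5222] [0.4362 0.3151 0.035 ] [[0.3472099272154173, 0.25858813960432014], [0.37010779929282644, 0.45745138005303865], [0.5282186570356917, 0.36217483331622], [0.4990765333992335, 0.182381701133559]] [0.1699 0.2002 0.1846 0.1821]
```

Heater centre is (0.554, 0.037), yaw about 18.7°. Both views agree at the deck corners, the edges come out at 200 mm, and the cap tops triangulate to 0.150–0.156 against 0.153 expected. The amber vial is at (0.584, 0.048) and the clear one at (0.524, 0.027). Moving over the amber vial now.

```bash
cat > go.py <<'E'
# usage: go.py x y z yawY  -> tool-axis deltas needed
import sys; from h import *
s=get_state();x=np.array(list(map(float,sys.argv[1:4])));R=np.array(s["orientation"])
d=R.T@(x-s["ee_pos"]);yaw=np.degrees(np.arctan2(R[1,1],R[0,1]));t=-(float(sys.argv[4])-yaw+180)%360
t=(yaw-float(sys.argv[4])+180)%360-180
print("t",round(s["t"],2),"pos",s["ee_pos"],"yawY %.2f"%yaw,"delta",d,"turn %.2f"%t,"q7 %.0f"%s["q"][6],"F",s["contact_force"],"gap %.3f"%s["finger_gap"],"gf %.1f"%s["gripper_force"])
E
R='-0.276 -0.214 -0.03 -33.7 0.45'
python3 steer.py '-0.03 -0.024 -0.01 -3 0.5; -0.06 -0.047 -0.02 -7 0.5; -0.09 -0.07 -0.03 -10 0.5; -0.12 -0.093 -0.03 -14 0.5; -0.15 -0.116 -0.03 -17 0.5; -0.18 -0.139 -0.03 -21 0.5; -0.21 -0.163 -0.03 -25 0.5; -0.24 -0.186 -0.03 -29 0.5; -0.27 -0.209 -0.03 -33.7 0.5; -0.3 -0.232 -0.03 -33.7 0.5'
python3 go.py .5845 .0477 .22 108.7
python3 - <<'E'
from h import *
print(proj("scene",[(.554,.0374,.159),(.5845,.0477,.153),(.5237,.0272,.153)]),proj("top",[(.554,.0374,.159)]))
E
```

```text
t: 1.03
ee_pos: [0.392, 0.3006, 0.2269]
orientation: [[-0.945, -0.326, 0.0], [-0.326, 0.945, 0.0], [-0.0, 0.0, -1.0]]
contact_force: [1.2, 0.6, 0.6]
finger_gap: 0.503
gripper_force: 0.0
t 1.03 pos [0.392  0.3006 0.2269] yawY 109.06 delta [-0.0994 -0.3019  0.0069] turn 0.36 q7 66 F [1.1863 0.5631 0.6061] gap 0.503 gf 0.0
[[273.6076 175.6373]
 [285.5961 181.0469]
 [262.0435 173.7673]] [[262.9854 245.5601]]
```

```bash
python3 steer.py '-0.012 -0.037 0 0 0.5; -0.024 -0.074 0 0 0.5; -0.036 -0.11 0 0 0.5; -0.048 -0.147 0 0 0.5; -0.06 -0.184 0 0 0.5; -0.072 -0.22 0 0 0.5; -0.085 -0.258 0 0 0.5; -0.099 -0.302 0.006 0.3 0.5; -0.099 -0.302 0.006 0.3 0.5; -0.099 -0.302 0.006 0.3 0.5'
python3 go.py .5845 .0477 .124 108.7
python3 - <<'E'
from h import *
s=optics.capture("scene");t=optics.capture("top")
a=cv2.resize(s[120:240,215:335],(400,400),interpolation=cv2.INTER_CUBIC)
b=cv2.resize(t[170:290,200:320],(400,400),interpolation=cv2.INTER_CUBIC)
cv2.imwrite("pics/c2.png",np.hstack([a,b])[:,:,::-1])
E
```

```text
t: 1.87
ee_pos: [0.5829, 0.0444, 0.22]
orientation: [[-0.95, -0.311, -0.001], [-0.311, 0.95, -0.002], [0.001, -0.002, -1.0]]
contact_force: [-0.8, 1.8, -0.5]
finger_gap: 0.498
gripper_force: 0.0
t 1.87 pos [0.5829 0.0444 0.22  ] yawY 108.12 delta [-0.0027  0.0028  0.096 ] turn -0.58 q7 104 F [-0.7639  1.8166 -0.5343] gap 0.498 gf 0.0
```

View pics/c2.png

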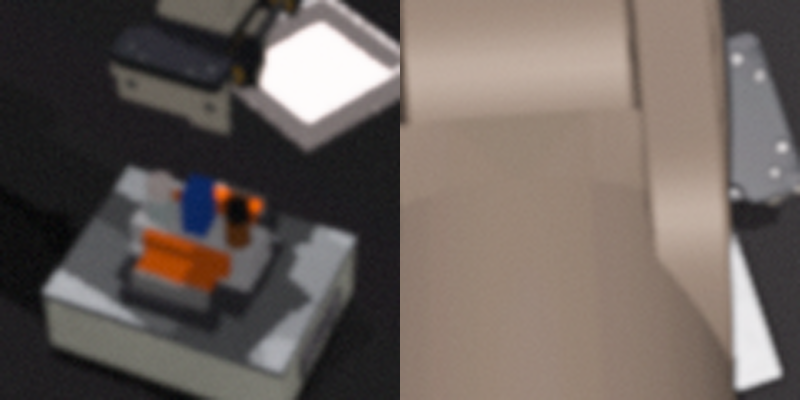

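Run:
```python
from h import *
st=get_state();R=np.array(st["orientation"]);p=st["ee_pos"]
for off in[(0,0,0),(0,.023,0),(0,-.023,0),(0,.042,0),(0,-.042,0),(0,0,-.066),(.0375,.042,-.066),(-.0375,-.042,-.066)]:
    q=proj("scene",p+R@np.array(off))[0]; print(off,q,"crop",(q-[215,120])*3.333)
s=optics.capture("scene")
cv2.imwrite("pics/c3.png",cv2.resize(s[60:220,200:360],(600,600),interpolation=cv2.INTER_CUBIC)[:,:,::-1])
```

```text
(0, 0, 0) [284.6018 159.9847] crop [231.9828 133.2689]
(0, 0.023, 0) [288.5985 153.9083] crop [245.3037 113.0165]
(0, -0.023, 0) [280.5074 166.2101] crop [218.3362 154.0184]
(0, 0.042, 0) [291.8287 148.9976] crop [256.0701  96.649 ]
(0, -0.042, 0) [277.0489 171.4692] crop [206.8089 171.5467]
(0, 0, -0.066) [284.1799 138.3617] crop [230.5766  61.1996]
(0.0375, 0.042, -0.066) [276.9465 123.2973] crop [206.4678  10.9898]
(-0.0375, -0.042, -0.066) [291.9087 154.4633] crop [256.3367 114.8662]
```

View pics/c3.png

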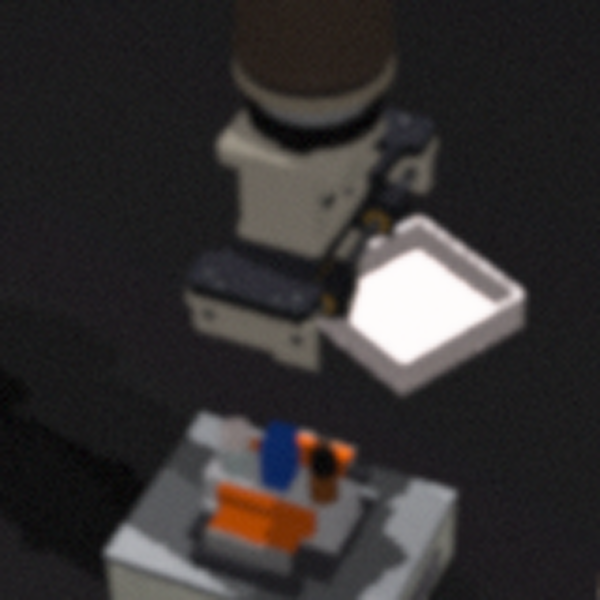

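The gripper sits above the heater, with the visible beige finger part ending near px (283,158). The tips may be black against the black bench, so I'll stretch the contrast to check.

Run:
```python
from h import *
s=np.mean([optics.capture("scene").astype(float) for _ in range(4)],0)[110:200,240:330]
a=np.clip((s-8)*5,0,255).astype(np.uint8)
cv2.imwrite("pics/c4.png",cv2.resize(a,(600,600),interpolation=cv2.INTER_CUBIC)[:,:,::-1])
```

```text
(no output)
```

View pics/c4.png

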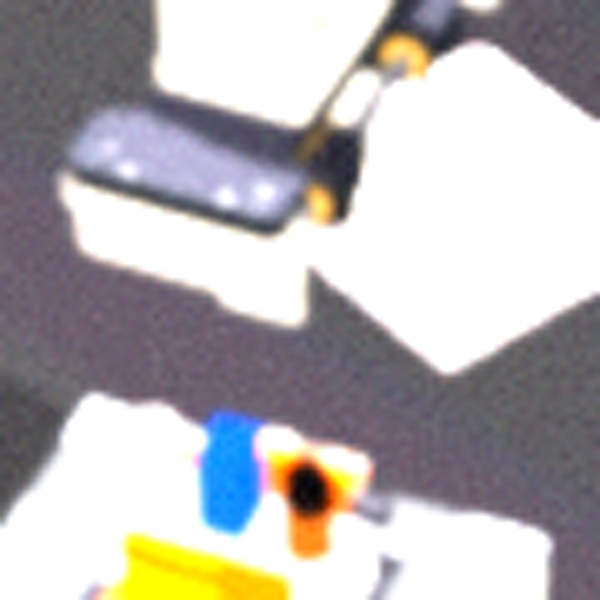

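No dark tips are visible. I'll close the fingers and difference the pictures to see what actually moves.

```bash
python3 - <<'E'
from h import *
np.save("a.npy",optics.capture("scene"))
E
python3 steer.py '0 0 0 0 0;0 0 0 0 0;0 0 0 0 0;0 0 0 0 0;0 0 0 0 0;0 0 0 0 0' 10
python3 - <<'E'
from h import *
a=np.load("a.npy");b=optics.capture("scene")
g=lambda i:np.clip((cv2.resize(i[100:190,240:330],(400,400),interpolation=cv2.INTER_CUBIC).astype(float)-5)*2.5,0,255).astype(np.uint8)
cv2.imwrite("pics/c5.png",np.hstack([g(a),g(b)])[:,:,::-1])
E
```

```text
t: 2.77
ee_pos: [0.582, 0.0482, 0.2208]
orientation: [[-0.949, -0.316, 0.0], [-0.316, 0.949, 0.0], [-0.0, 0.0, -1.0]]
contact_force: [0.5, 0.0, -0.4]
finger_gap: 0.114
gripper_force: 0.0
```

View pics/c5.png

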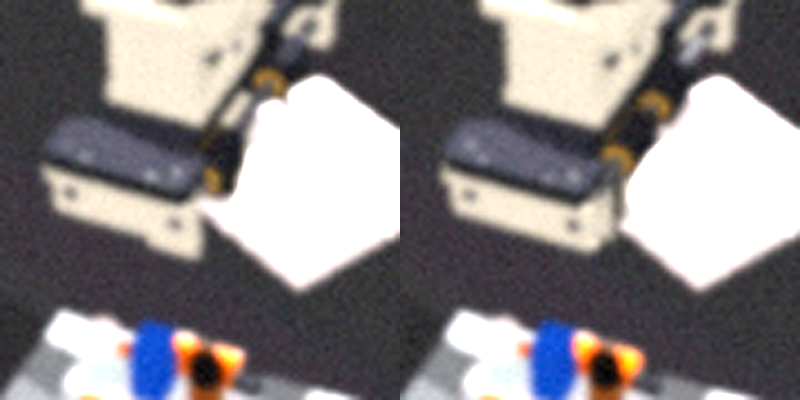

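Run:
```python
from h import *
st=get_state();R=np.array(st["orientation"]);p=np.array(st["ee_pos"])
for a,b in [((279.8,138.5),(301.1,188)),((274.2,139),(307.5,192.5)),((258.7,135.2),(314.6,214.1)),((256.2,131.7),(312.2,221.6))]:
    X,e=tri(a,b);print(X,e,"tool",R.T@(X-p))
# where does body/finger lower edge fall if depth plane through the tool centre: heights of pixels on tool planes
for px in [(279,157),(285.5,158.7),(272.5,155)]:
    o,v=ray("scene",px)
    for yy in(-.023,-.042):
        n=R[:,1];k=((p+R@np.array([0,yy,0])-o)@n)/(v@n);print(px,yy,"tool",R.T@(o+k*v-p))
```

```text
[ 0.6326 -0.0216  0.359 ] 0.005554456528541225 tool [-0.0259 -0.0821 -0.1381]
[ 0.6258 -0.0309  0.3598] 0.005751458684625542 tool [-0.0165 -0.0889 -0.139 ]
[ 0.5934 -0.0418  0.3586] 0.0045971399592876945 tool [ 0.0177 -0.089  -0.1378]
[ 0.5822 -0.0381  0.3593] 0.004892704522606853 tool [ 0.0271 -0.0819 -0.1385]
(279, 157) -0.023 tool [ 0.0031 -0.023  -0.028 ]
(279, 157) -0.042 tool [-0.0062 -0.042  -0.0473]
(285.5, 158.7) -0.023 tool [-0.0132 -0.023  -0.0287]
(285.5, 158.7) -0.042 tool [-0.022 -0.042 -0.048]
(272.5, 155) -0.023 tool [ 0.0194 -0.023  -0.0282]
(272.5, 155) -0.042 tool [ 0.0097 -0.042  -0.0476]
```

The bolts triangulate symmetrically about the tool axis, so the pose is right and the fingers just look short. The grasp feedback will settle it: I'll open, descend and grip the amber vial.

```bash
python3 go.py .5845 .0477 .124 108.7; python3 steer.py '0 0 0 0 0.5; 0 0 0 0 0.5; 0 0 0 0 0.5; -0.001 0 0.02 0 0.5; -0.002 -0.001 0.04 0 0.5; -0.002 -0.001 0.06 0 0.5; -0.002 -0.001 0.07 0 0.5; -0.002 -0.001 0.08 0 0.5; -0.002 -0.001 0.09 0 0.5; -0.002 -0.001 0.097 0 0.5' 8; python3 steer.py '0 0 0 0 0.5;0 0 0 0 0.5'; python3 go.py .5845 .0477 .124 108.7
```

```text
t 2.82 pos [0.582  0.0482 0.2208] yawY 108.45 delta [-0.0022 -0.0012  0.0968] turn -0.25 q7 104 F [ 0.6008 -1.3333 -0.416 ] gap 0.072 gf 0.0
t: 3.65
ee_pos: [0.5843, 0.0479, 0.1232]
orientation: [[-0.949, -0.317, 0.0], [-0.317, 0.949, 0.0], [-0.0, 0.0, -1.0]]
contact_force: [0.9, -0.0, -0.3]
finger_gap: 0.497
gripper_force: 0.0
t: 3.82
ee_pos: [0.5844, 0.0479, 0.124]
orientation: [[-0.949, -0.316, 0.0], [-0.316, 0.949, 0.0], [-0.0, 0.0, -1.0]]
contact_force: [0.2, 0.3, -0.1]
finger_gap: 0.497
gripper_force: 0.0
t 3.82 pos [0.5844 0.0479 0.124 ] yawY 108.45 delta [-0.0001 -0.0002 -0.    ] turn -0.25 q7 105 F [ 0.2285  0.2896 -0.1183] gap 0.497 gf 0.0
```

```bash
python3 steer.py '0 0 0 0 0.4;0 0 0 0 0.3;0 0 0 0 0.25;0 0 0 0 0.2;0 0 0 0 0.1;0 0 0 0 0.1;0 0 0 0 0.1;0 0 0 0 0.1' 10
python3 - <<'E'
from h import *
s=optics.capture("scene")
cv2.imwrite("pics/c6.png",cv2.resize(s[100:220,200:360],(800,600),interpolation=cv2.INTER_CUBIC)[:,:,::-1])
E
```

```text
t: 4.48
ee_pos: [0.5843, 0.0479, 0.1239]
orientation: [[-0.949, -0.316, 0.0], [-0.316, 0.949, 0.0], [-0.0, 0.0, -1.0]]
contact_force: [-0.2, -0.8, -0.3]
finger_gap: 0.101
gripper_force: 0.0
```

View pics/c6.png

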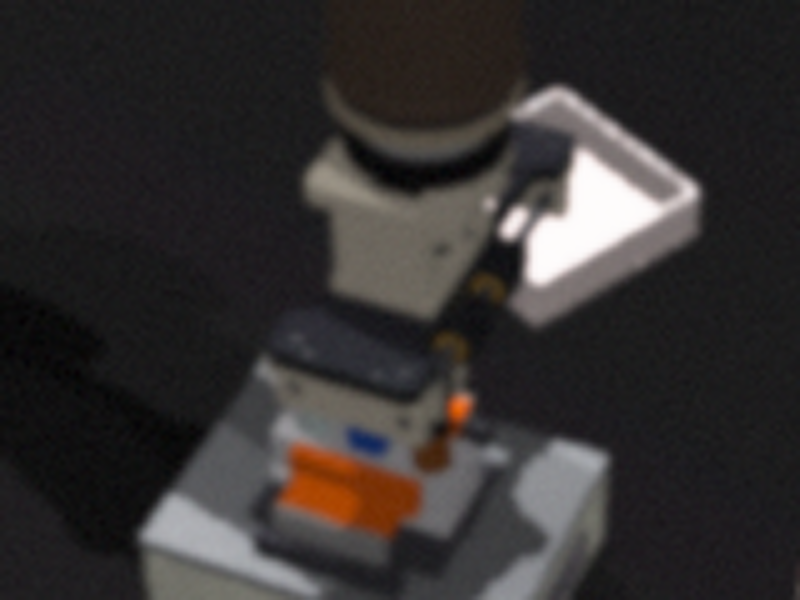

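The fingers closed to 0.10 with nothing between them, although the TCP reads 29 mm below the cap top. So the real finger ends sit roughly 30–45 mm above the reported TCP, as the picture suggested: the plate edge and finger end both show that shift. I'll quantify this from the body edge, then find it by a gentle stepped descent while watching the force.

```bash
python3 steer.py '0 0 0 0 0.5;0 0 0 0 0.5;0 0 0 0 0.5;0 0 0 0 0.5;0 0 0.005 0 0.5;0 0 0.01 0 0.5;0 0 0.013 0 0.5;0 0 0.016 0 0.5;0 0 0.016 0 0.5' 10; python3 steer.py '0 0 0 0 0.35;0 0 0 0 0.2;0 0 0 0 0.1;0 0 0 0 0.1;0 0 0 0 0.1;0 0 0 0 0.1' 6
```

```text
t: 5.28
ee_pos: [0.5837, 0.0478, 0.1069]
orientation: [[-0.949, -0.317, -0.001], [-0.317, 0.949, -0.0], [0.001, 0.0, -1.0]]
contact_force: [-0.8, -0.1, 1.0]
finger_gap: 0.499
gripper_force: 0.0
t: 5.78
ee_pos: [0.5843, 0.0479, 0.108]
orientation: [[-0.949, -0.317, 0.0], [-0.317, 0.949, 0.0], [-0.0, -0.0, -1.0]]
contact_force: [0.4, 0.8, -0.3]
finger_gap: 0.218
gripper_force: 6.0
```

It gripped at gap 0.218 (20 mm), so the offset is between 29 and 45 mm. I'll open and go down gently until touching the cheek tops, to calibrate the offset.

```bash
python3 steer.py '0 0 0 0 0.35;0 0 0 0 0.5;0 0 0 0 0.5;0 0 0.005 0 0.5;0 0 0.01 0 0.5;0 0 0.014 0 0.5;0 0 0.014 0 0.5;0 0 0.014 0 0.5' 6 | grep -E "pos|force"; for i in 1; do python3 steer.py '0 0 0.0015 0 0.5;0 0 0.003 0 0.5;0 0 0.003 0 0.5'| grep -E "pos|force"; done
```

```text
ee_pos: [0.5839, 0.0479, 0.0933]
contact_force: [-0.3, 0.3, -0.1]
gripper_force: 0.0
ee_pos: [0.5842, 0.0479, 0.0906]
contact_force: [-0.6, -0.4, -0.9]
gripper_force: 0.0
```

```bash
python3 steer.py '0 0 0.0015 0 0.5;0 0 0.003 0 0.5;0 0 0.003 0 0.5'| grep -E "pos|force"
```

```text
ee_pos: [0.5846, 0.0479, 0.0893]
contact_force: [-4.5, -0.1, 14.9]
gripper_force: 7.2
```

```bash
python3 steer.py '0 0 0.0015 0 0.5;0 0 0.003 0 0.5;0 0 0.003 0 0.5'| grep -E "pos|force"
```

```text
ee_pos: [0.5848, 0.048, 0.0889]
contact_force: [-14.8, -0.5, 41.0]
gripper_force: 21.0
```

```bash
python3 steer.py '0 0 -0.005 0 0.5;0 0 -0.01 0 0.5;0 0 -0.01 0 0.5'| grep -E "pos|force"; python3 go.py .5845 .0477 .094 108.7
```

```text
ee_pos: [0.5849, 0.048, 0.0958]
contact_force: [0.4, 0.1, -0.3]
gripper_force: 0.0
t 7.45 pos [0.5849 0.048  0.0958] yawY 108.45 delta [ 0.0005 -0.0001  0.0018] turn -0.25 q7 106 F [ 0.401   0.1308 -0.3113] gap 0.498 gf 0.0
```

Contact came at a reported z of about 0.090 against a true cheek top of 0.119, so the real finger ends are about 29 mm above the reported TCP. The press peaked at 41 N, on the finger ends, and I've backed off. From here I apply this offset: reported z = true tip z − 0.029. Now grip and lift.

```bash
python3 steer.py '0 0 0.001 0 0.35;0 0 0.001 0 0.2;0 0 0.001 0 0.1;0 0 0.001 0 0.1;0 0 0.001 0 0.1;0 0 0.001 0 0.1;0 0 0.001 0 0.1' 12 |grep -E "gap|force"
python3 steer.py '0 0 -0.008 0 0.1;0 0 -0.018 0 0.1;0 0 -0.03 0 0.1;0 0 -0.045 0 0.1;0 0 -0.06 0 0.1;0 0 -0.075 0 0.1;0 0 -0.085 0 0.1;0 0 -0.09 0 0.1;0 0 -0.09 0 0.1' |grep -E "pos|gap|force"
python3 go.py .472 -.297 .10 108.7
```

```text
contact_force: [0.1, -0.3, -1.7]
finger_gap: 0.214
gripper_force: 12.0
ee_pos: [0.585, 0.0481, 0.1854]
contact_force: [-0.7, 0.5, 0.1]
finger_gap: 0.217
gripper_force: 12.0
t 8.78 pos [0.585  0.0481 0.1854] yawY 108.46 delta [ 0.2166 -0.2915  0.0849] turn -0.24 q7 105 F [-0.6918  0.5057  0.0978] gap 0.217 gf 12.0
```

```bash
python3 steer.py '0.01 -0.014 0 3 0.1;0.032 -0.043 0 6 0.1;0.058 -0.078 0 10 0.1;0.084 -0.113 0 14 0.1;0.11 -0.148 0 18 0.1;0.136 -0.183 0 22 0.1;0.162 -0.218 0 26 0.1;0.186 -0.25 0 30 0.1;0.206 -0.277 0 30 0.1;0.2166 -0.2915 0 30 0.1'|grep -E "t:|gap|force"
python3 steer.py '0 0 0.02 0 0.1;0 0 0.05 0 0.1;0 0 0.08 0 0.1;0 0 0.11 0 0.1;0 0 0.13 0 0.1;0 0 0.145 0 0.1;0 0 0.155 0 0.1;0 0 0.155 0 0.1;0 0 0.155 0 0.1'
python3 go.py .472 -.297 .007 78.5
```

```text
t: 9.62
contact_force: [0.1, -0.4, -0.2]
finger_gap: 0.216
gripper_force: 12.0
t: 10.37
ee_pos: [0.4703, -0.2974, 0.0286]
orientation: [[-0.98, 0.201, -0.001], [0.201, 0.98, 0.0], [0.001, 0.0, -1.0]]
contact_force: [0.2, -0.9, 0.3]
finger_gap: 0.217
gripper_force: 12.0
t 10.37 pos [ 0.4703 -0.2974  0.0286] yawY 78.39 delta [-0.0016  0.0007  0.0216] turn -0.11 q7 122 F [ 0.1955 -0.8976  0.3358] gap 0.217 gf 12.0
```

```bash
python3 steer.py '0 0 0.005 0 0.1;0 0 0.01 0 0.1;0 0 0.015 0 0.1;0 0 0.017 0 0.1;0 0 0.019 0 0.1;0 0 0.019 0 0.1;0 0 0.019 0 0.1'|grep -E "pos|force"
python3 go.py .472 -.297 .007 78.5
```

```text
ee_pos: [0.471, -0.2972, 0.0098]
contact_force: [-0.3, -0.1, -0.7]
gripper_force: 12.0
t 10.95 pos [ 0.471  -0.2972  0.0098] yawY 78.45 delta [-0.0009  0.0004  0.0028] turn -0.05 q7 123 F [-0.2834 -0.0744 -0.6864] gap 0.213 gf 12.0
```

```bash
python3 steer.py '0 0 0.001 0 0.1;0 0 0.0015 0 0.1;0 0 0.0015 0 0.1'|grep -E "pos|force"
```

```text
ee_pos: [0.4711, -0.2972, 0.0083]
contact_force: [0.1, -0.1, 0.4]
gripper_force: 12.0
```

```bash
python3 steer.py '0 0 0.0008 0 0.1;0 0 0.0012 0 0.1;0 0 0.0012 0 0.1'|grep -E "pos|force"
```

```text
ee_pos: [0.471, -0.2971, 0.007]
contact_force: [0.8, -0.0, -0.4]
gripper_force: 12.0
```

```bash
python3 steer.py '0 0 0.0008 0 0.1;0 0 0.0012 0 0.1;0 0 0.0012 0 0.1'|grep -E "pos|force"
```

```text
ee_pos: [0.471, -0.2971, 0.0058]
contact_force: [0.1, 0.3, -1.3]
gripper_force: 12.0
```

```bash
python3 steer.py '0 0 0.0006 0 0.1;0 0 0.001 0 0.1;0 0 0.001 0 0.1'|grep -E "pos|force"
```

```text
ee_pos: [0.471, -0.2971, 0.0048]
contact_force: [0.0, -0.3, -1.4]
gripper_force: 12.0
```

```bash
python3 steer.py '0 0 0.0006 0 0.1;0 0 0.001 0 0.1;0 0 0.001 0 0.1'|grep -E "pos|force"
python3 - <<'E'
from h import *
s=optics.capture("scene");print(get_state()["contact_force"], proj("scene",[(.471,-.297,.004),(.471,-.297,.064)]))
cv2.imwrite("pics/c7.png",cv2.resize(np.clip(s[205:315,100:220].astype(float)*2,0,255).astype(np.uint8),(654,600),interpolation=cv2.INTER_CUBIC)[:,:,::-1])
E
```

```text
ee_pos: [0.4711, -0.2974, 0.0041]
contact_force: [0.3, 0.6, 2.5]
gripper_force: 12.0
[-0.5082  0.0749  3.1396] [[157.2406 276.1242]
 [151.8307 262.0058]]
```

View pics/c7.png

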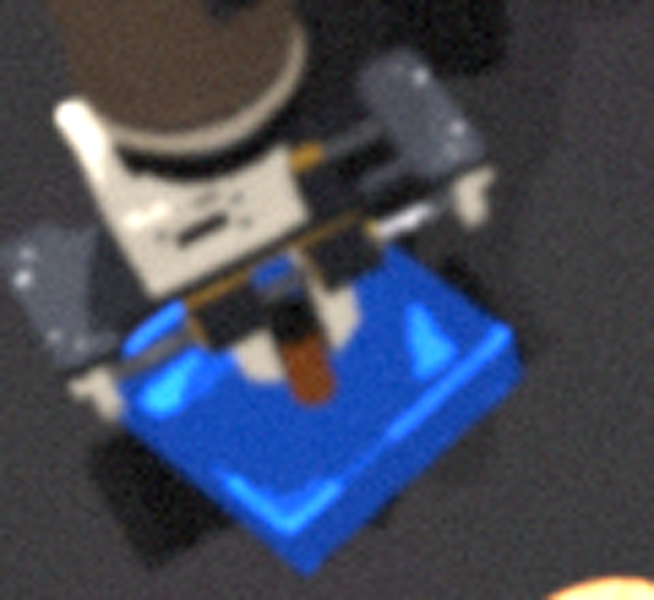

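The amber vial stands upright in the blue tray with its foot on the floor (3 N contact). Release, rise and go over the clear vial.

```bash
python3 steer.py '0 0 0 0 0.25;0 0 0 0 0.35;0 0 0 0 0.45;0 0 0 0 0.45;0 0 0 0 0.45;0 0 -0.006 0 0.45;0 0 -0.02 0 0.45;0 0 -0.05 0 0.45;0 0 -0.09 0 0.45;0 0 -0.13 0 0.45'|grep -E "t:|pos|gap|force"
python3 steer.py '0 0 -0.02 0 0.45;0 0 -0.03 0 0.45;0 0 -0.03 0 0.45'|grep -E "t:|pos|gap|force"
python3 go.py .5237 .0272 .16 108.5
```

```text
t: 13.08
ee_pos: [0.47, -0.2969, 0.1352]
contact_force: [1.8, -0.3, 0.5]
finger_gap: 0.446
gripper_force: 0.0
t: 13.33
ee_pos: [0.4722, -0.2979, 0.1664]
contact_force: [0.3, -0.3, -0.1]
finger_gap: 0.45
gripper_force: 0.0
t 13.33 pos [ 0.4722 -0.2979  0.1664] yawY 78.45 delta [0.0147 0.3288 0.0061] turn -30.05 q7 117 F [ 0.2913 -0.3034 -0.112 ] gap 0.450 gf 0.0
```

```bash
python3 steer.py '0 0.02 0 -3 0.5;0 0.055 0 -7 0.5;0.002 0.094 0 -11 0.5;0.004 0.133 0 -15 0.5;0.006 0.172 0 -19 0.5;0.008 0.211 0 -23 0.5;0.01 0.25 0 -27 0.5;0.012 0.285 0 -30 0.5;0.0147 0.315 0 -30 0.5;0.0147 0.3288 0 -30 0.5'|grep -E "t:|pos|gap|force"
python3 steer.py '0 0 0 0 0.5;0 0 0 0 0.5;0 0 0 0 0.5'|grep -E "t:|pos|gap|force"
python3 go.py .5237 .0272 .095 108.5
python3 - <<'E'
from h import *
t,h=look("top"); H,S,V=[h[...,i].astype(int) for i in range(3)]
r=np.zeros(V.shape,bool);r[255:318,385:448]=1
print("nonblue in blue tray",[(a,c) for a,c,_ in blobs(r&~((H>95)&(H<130)&(S>100)),15)], proj("top",[(.471,-.297,.064),(.471,-.297,.004)]))
E
```

```text
t: 14.17
ee_pos: [0.5212, 0.0331, 0.1619]
contact_force: [-0.5, 0.9, -0.9]
finger_gap: 0.504
gripper_force: 0.0
t: 14.42
ee_pos: [0.5216, 0.0266, 0.1628]
contact_force: [-0.6, -1.1, -0.0]
finger_gap: 0.499
gripper_force: 0.0
t 14.42 pos [0.5216 0.0266 0.1628] yawY 108.38 delta [-0.0024 -0.      0.0678] turn -0.12 q7 105 F [-0.6068 -1.1478 -0.0353] gap 0.499 gf 0.0
nonblue in blue tray [(np.int32(43), array([395.3023, 255.4186])), (np.int32(37), array([446.5676, 263.6486])), (np.int32(100), array([417.75, 286.69])), (np.int32(33), array([385.3636, 308.6061])), (np.int32(51), array([437.4118, 316.3529]))] [[421.5615 286.9831]
 [413.2384 285.8609]]
```

The blob in the blue tray lies between the projected foot and top of an upright vial, so the amber vial is standing. Descend on the clear one.

```bash
python3 steer.py '-0.001 0 0.015 0 0.5;-0.0024 0 0.03 0 0.5;-0.0024 0 0.045 0 0.5;-0.0024 0 0.055 0 0.5;-0.0024 0 0.063 0 0.5;-0.0024 0 0.068 0 0.5;-0.0024 0 0.068 0 0.5;-0.0024 0 0.068 0 0.5'|grep -E "t:|pos|gap|force"
python3 steer.py '0 0 0 0 0.35;0 0 0 0 0.2;0 0 0 0 0.1;0 0 0 0 0.1;0 0 0 0 0.1;0 0 0 0 0.1;0 0 0 0 0.1' 12 |grep -E "pos|gap|force"
```

```text
t: 15.13
ee_pos: [0.5249, 0.0284, 0.0961]
contact_force: [0.3, 0.0, 0.2]
finger_gap: 0.5
gripper_force: 0.0
ee_pos: [0.525, 0.0285, 0.0962]
contact_force: [0.9, -2.1, 2.2]
finger_gap: 0.217
gripper_force: 11.9
```

```bash
python3 steer.py '0 0 -0.008 0 0.1;0 0 -0.018 0 0.1;0 0 -0.03 0 0.1;0 0 -0.045 0 0.1;0 0 -0.06 0 0.1;0 0 -0.075 0 0.1;0 0 -0.085 0 0.1;0 0 -0.09 0 0.1;0 0 -0.09 0 0.1' |grep -E "pos|gap|force"
python3 go.py .427 .322 .10 108.5
```

```text
ee_pos: [0.5254, 0.0288, 0.1873]
contact_force: [0.1, 0.5, -0.2]
finger_gap: 0.214
gripper_force: 11.9
t 16.47 pos [0.5254 0.0288 0.1873] yawY 108.46 delta [0.0007 0.3092 0.0872] turn -0.04 q7 105 F [ 0.1259  0.4994 -0.2013] gap 0.214 gf 11.9
```

```bash
python3 steer.py '0 0.015 0 0 0.1;0 0.05 0 0 0.1;0 0.088 0 0 0.1;0 0.126 0 0 0.1;0 0.164 0 0 0.1;0 0.202 0 0 0.1;0 0.24 0 0 0.1;0 0.273 0 0 0.1;0 0.298 0 0 0.1;0 0.3092 0 0 0.1'|grep -E "t:|gap|force"
python3 steer.py '0 0 0.02 0 0.1;0 0 0.05 0 0.1;0 0 0.08 0 0.1;0 0 0.11 0 0.1;0 0 0.135 0 0.1;0 0 0.155 0 0.1;0 0 0.168 0 0.1;0 0 0.173 0 0.1;0 0 0.173 0 0.1;0 0 0.173 0 0.1'|grep -E "t:|pos|gap|force"
python3 go.py .427 .322 .007 108.5
```

```text
t: 17.3
contact_force: [-0.7, 0.0, -0.1]
finger_gap: 0.215
gripper_force: 11.9
t: 18.13
ee_pos: [0.4272, 0.3215, 0.0131]
contact_force: [1.0, 0.2, 0.0]
finger_gap: 0.214
gripper_force: 11.9
t 18.13 pos [0.4272 0.3215 0.0131] yawY 108.42 delta [0.     0.0005 0.0061] turn -0.08 q7 70 F [0.9885 0.2235 0.0499] gap 0.214 gf 11.9
```

```bash
python3 steer.py '0 0 0.002 0 0.1;0 0 0.004 0 0.1;0 0 0.006 0 0.1;0 0 0.006 0 0.1;0 0 0.006 0 0.1'|grep -E "pos|force"
```

```text
ee_pos: [0.427, 0.3221, 0.0072]
contact_force: [0.0, -0.6, -0.4]
gripper_force: 11.9
```

```bash
python3 steer.py '0 0 0.0006 0 0.1;0 0 0.001 0 0.1;0 0 0.001 0 0.1'|grep -E "pos|force"
```

```text
ee_pos: [0.4274, 0.3218, 0.0067]
contact_force: [-0.9, -2.9, 9.0]
gripper_force: 12.0
```

The clear vial is in contact with the tray floor. Ease off, release, rise.

```bash
python3 steer.py '0 0 -0.0008 0 0.1;0 0 -0.0008 0 0.1;0 0 -0.0008 0 0.25;0 0 -0.0008 0 0.35;0 0 -0.0008 0 0.45;0 0 -0.0008 0 0.45;0 0 -0.006 0 0.45;0 0 -0.02 0 0.45;0 0 -0.05 0 0.45;0 0 -0.09 0 0.45'|grep -E "t:|pos|gap|force"
python3 steer.py '0 0 -0.04 0 0.45;0 0 -0.075 0 0.45;0 0 -0.08 0 0.45;0 0 -0.08 0 0.45'|grep -E "t:|pos|gap|force"
python3 go.py .554 .038 .16 108.5
python3 - <<'E'
from h import *
s=optics.capture("scene");t=optics.capture("top")
a=cv2.resize(s[110:215,230:350],(457,400),interpolation=cv2.INTER_CUBIC);b=cv2.resize(t[260:360,90:175],(340,400),interpolation=cv2.INTER_CUBIC)
cv2.imwrite("pics/c8.png",np.hstack([a,b])[:,:,::-1])
E
```

```text
t: 19.63
ee_pos: [0.4252, 0.3205, 0.0951]
contact_force: [0.7, 1.5, -0.1]
finger_gap: 0.449
gripper_force: 0.0
t: 19.97
ee_pos: [0.4283, 0.3232, 0.179]
contact_force: [-0.9, 0.7, -1.3]
finger_gap: 0.453
gripper_force: 0.0
t 19.97 pos [0.4283 0.3232 0.179 ] yawY 108.45 delta [-0.0289 -0.3103  0.0184] turn -0.05 q7 68 F [-0.8898  0.6677 -1.324 ] gap 0.453 gf 0.0
```

View pics/c8.png

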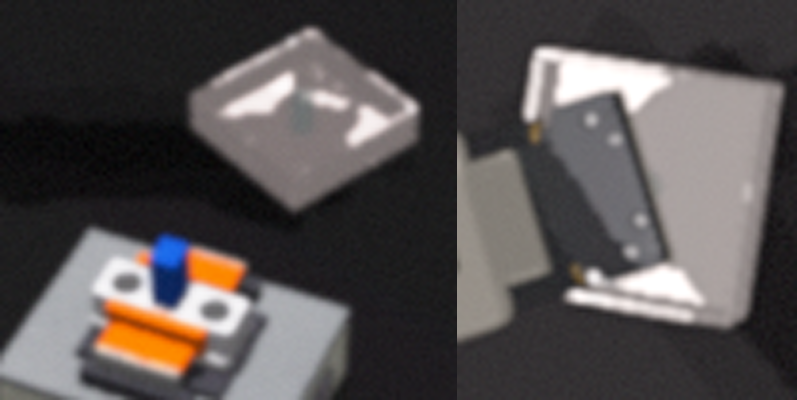

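Both wells are empty, and the clear vial is in the white tray (a darker clear shape at crop (302,110)). The wells show in the scene crop at (128,283) and (216,311) and the lug top at (171,246), so I'll check the block's centre from these while moving over.

The lug has to be free to tilt in the grip, so the fingers will close along heater x (yawY about 18.5).

```bash
python3 - <<'E'
from h import *
a=onz("scene",(263.2,183.9),.117);b=onz("scene",(286.3,191.2),.117);print(a,b,(a+b)/2,np.linalg.norm(a-b),np.degrees(np.arctan2(*(b-a)[[1,0]])))
S=(274.5,174.2);print(tri(S,(263.7,246)),onz("scene",S,.159))
E
python3 steer.py '-0.002 -0.02 0 7 0.5;-0.006 -0.055 0 14 0.5;-0.01 -0.094 0 21 0.5;-0.014 -0.133 0 28 0.5;-0.018 -0.172 0 35 0.5;-0.021 -0.211 0 42 0.5;-0.024 -0.25 0 49 0.5;-0.027 -0.28 0 56 0.5;-0.0289 -0.303 0 63 0.5;-0.0289 -0.3103 0 70 0.5'|grep -E "t:|pos|gap|force"
python3 steer.py '0 0 0 7 0.5;0 0 0 14 0.5;0 0 0 20 0.5;0 0 0 20 0.5;0 0 0 20 0.5'|grep -E "t:|pos|gap|force"
python3 go.py .554 .038 .097 18.5
```

```text
[0.5246 0.028  0.117 ] [0.5855 0.0485 0.117 ] [0.555  0.0382 0.117 ] 0.06432318725608825 18.60485553414554
(array([0.5543, 0.0375, 0.1638]), np.float64(0.004126733923059028)) [0.5522 0.0425 0.159 ]
t: 20.9
ee_pos: [0.5525, 0.0315, 0.1742]
contact_force: [0.0, -0.3, 0.5]
finger_gap: 0.502
gripper_force: 0.0
t: 21.32
ee_pos: [0.5515, 0.0367, 0.1744]
contact_force: [-0.3, -0.2, -0.5]
finger_gap: 0.502
gripper_force: 0.0
t 21.32 pos [0.5515 0.0367 0.1744] yawY 18.65 delta [0.0005 0.003  0.0774] turn 0.15 q7 23 F [-0.3274 -0.2201 -0.4837] gap 0.502 gf 0.0
```

The well spacing measures 64.3 mm (64 expected), with centre (0.555, 0.038) and yaw 18.6°. Descend and grip the lug.

```bash
python3 steer.py '0 0.002 0.015 0 0.5;0 0.004 0.03 0 0.5;0 0.004 0.045 0 0.5;0 0.004 0.055 0 0.5;0 0.004 0.065 0 0.5;0 0.004 0.073 0 0.5;0 0.004 0.077 0 0.5;0 0.004 0.077 0 0.5;0 0.004 0.077 0 0.5'|grep -E "t:|pos|gap|force"
python3 steer.py '0 0 0 0 0.4;0 0 0 0 0.3;0 0 0 0 0.2;0 0 0 0 0.1;0 0 0 0 0.1;0 0 0 0 0.1;0 0 0 0 0.1' 20;python3 go.py .555 .0382 .097 18.6
```

```text
t: 22.07
ee_pos: [0.5565, 0.038, 0.0991]
contact_force: [-0.0, 0.4, 0.6]
finger_gap: 0.497
gripper_force: 0.0
t: 22.65
ee_pos: [0.556, 0.038, 0.0991]
orientation: [[-0.316, 0.949, -0.0], [0.949, 0.316, 0.0], [0.0, -0.0, -1.0]]
contact_force: [-3.4, -0.3, 4.9]
finger_gap: 0.217
gripper_force: 20.0
t 22.65 pos [0.556  0.038  0.0991] yawY 18.45 delta [ 0.0005 -0.0009  0.0021] turn -0.15 q7 26 F [-3.4305 -0.2883  4.8534] gap 0.217 gf 20.0
```

```bash
python3 steer.py '0.0015 0 0 0 0.1;0.003 0 -0.0002 0 0.1;0.0045 0 -0.0003 0 0.1;0.006 0 -0.0004 0 0.1;0.0075 0 -0.0005 0 0.1;0.009 0 -0.0006 0 0.1;0.0105 0 -0.0005 0 0.1;0.0115 0 -0.0005 0 0.1;0.0125 0 -0.0005 0 0.1;0.0125 0 -0.0005 0 0.1'
python3 - <<'E'
from h import *
s=optics.capture("scene")
cv2.imwrite("pics/c9.png",cv2.resize(s[140:240,225:330],(630,600),interpolation=cv2.INTER_CUBIC)[:,:,::-1])
E
```

```text
t: 23.48
ee_pos: [0.553, 0.048, 0.0995]
orientation: [[-0.316, 0.949, 0.001], [0.949, 0.316, -0.002], [-0.003, 0.001, -1.0]]
contact_force: [1.1, -7.7, 0.7]
finger_gap: 0.218
gripper_force: 20.0
```

View pics/c9.png

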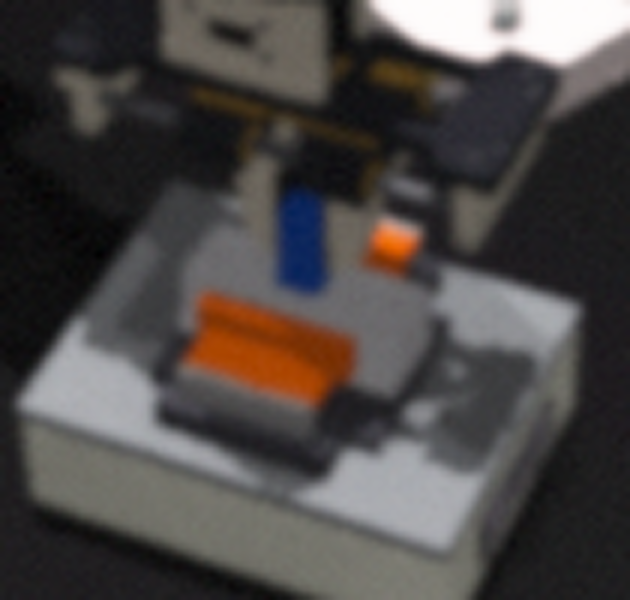

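The block leans to the left, with the lug tilted and the gripper still holding it. The measured shift is only 10.5 mm because of compliance, so I'll push a bit further.

```bash
python3 steer.py '0.0008 0 0 0 0.1;0.0015 0 0 0 0.1;0.0015 0 0 0 0.1;0.0015 0 0 0 0.1'; python3 go.py .556 .038 .0991 18.6
```

```text
t: 23.87
ee_pos: [0.5526, 0.0493, 0.0995]
orientation: [[-0.315, 0.949, 0.001], [0.949, 0.315, -0.002], [-0.003, 0.001, -1.0]]
contact_force: [1.9, -6.6, 0.4]
finger_gap: 0.219
gripper_force: 20.0
t 23.87 pos [0.5526 0.0493 0.0995] yawY 18.38 delta [-0.0118 -0.0003  0.0004] turn -0.22 q7 24 F [ 1.9077 -6.63    0.3559] gap 0.219 gf 20.0
```

```bash
python3 steer.py '0.0007 0 0 0 0.1;0.0007 0 0 0 0.1;0.0007 0 0 0 0.1;-0.001 0 0 0 0.1;-0.003 0 0 0 0.1;-0.005 0 0 0 0.1;-0.0075 0 0 0 0.1;-0.01 0 0.0003 0 0.1;-0.012 0 0.0005 0 0.1;-0.014 0 0.0005 0 0.1'|grep -E "t:|pos|gap|force"
python3 go.py .556 .038 .0991 18.6
python3 steer.py '-0.002 0 0 0 0.1;-0.0035 0 -0.0002 0 0.1;-0.005 0 -0.0003 0 0.1;-0.0065 0 -0.0004 0 0.1;-0.008 0 -0.0005 0 0.1;-0.0095 0 -0.0005 0 0.1;-0.011 0 -0.0005 0 0.1;-0.0125 0 -0.0005 0 0.1;-0.0135 0 -0.0005 0 0.1;-0.0135 0 -0.0005 0 0.1'|grep -E "t:|pos|gap|force"
python3 go.py .556 .038 .0991 18.6
```

```text
t: 24.7
ee_pos: [0.5562, 0.0382, 0.0989]
contact_force: [-3.6, 3.3, 5.6]
finger_gap: 0.218
gripper_force: 20.0
t 24.7 pos [0.5562 0.0382 0.0989] yawY 18.46 delta [-0.0001 -0.0003 -0.0002] turn -0.14 q7 26 F [-3.6371  3.2815  5.6082] gap 0.218 gf 20.0
t: 25.53
ee_pos: [0.5602, 0.0265, 0.0991]
contact_force: [-3.8, 6.0, 2.1]
finger_gap: 0.214
gripper_force: 20.0
t 25.53 pos [0.5602 0.0265 0.0991] yawY 18.51 delta [ 0.0122 -0.0003  0.    ] turn -0.09 q7 27 F [-3.7522  6.0443  2.0866] gap 0.214 gf 20.0
```

```bash
python3 steer.py '-0.0006 0 0 0 0.1;-0.0006 0 0 0 0.1;-0.0006 0 0 0 0.1;0.001 0 0 0 0.1;0.003 0 0 0 0.1;0.0055 0 0 0 0.1;0.008 0 0.0003 0 0.1;0.0105 0 0.0005 0 0.1;0.0125 0 0.0005 0 0.1;0.0128 0 0.0005 0 0.1'|grep -E "t:|pos|gap|force"
python3 go.py .556 .038 .0991 18.6
```

```text
t: 26.37
ee_pos: [0.5565, 0.0374, 0.0989]
contact_force: [1.7, -3.5, -2.8]
finger_gap: 0.22
gripper_force: 20.0
t 26.37 pos [0.5565 0.0374 0.0989] yawY 18.46 delta [ 0.0008 -0.0003 -0.0002] turn -0.14 q7 26 F [ 1.6568 -3.5322 -2.7995] gap 0.220 gf 20.0
```

Open so the block settles flat, re-grip firmly, then start lifting slowly.

```bash
python3 steer.py '0.0005 0 0 0 0.28;0.0008 0 0 0 0.35;0.0008 0 0 0 0.35;0.0008 0 0 0 0.35;0.0008 0 0 0 0.2;0.0008 0 0 0 0.1;0.0008 0 0 0 0.1;0.0008 0 0 0 0.1;0.0008 0 0 0 0.1;0.0008 0 0 0 0.1' 40|grep -E "t:|pos|gap|force"
python3 steer.py '0 0 -0.001 0 0.1;0 0 -0.002 0 0.1;0 0 -0.003 0 0.1;0 0 -0.004 0 0.1;0 0 -0.005 0 0.1;0 0 -0.006 0 0.1;0 0 -0.007 0 0.1;0 0 -0.008 0 0.1;0 0 -0.008 0 0.1'
```

```text
t: 27.2
ee_pos: [0.5562, 0.0382, 0.0989]
contact_force: [-1.2, 1.2, 1.4]
finger_gap: 0.219
gripper_force: 40.0
t: 27.95
ee_pos: [0.5564, 0.0381, 0.1072]
orientation: [[-0.316, 0.949, 0.0], [0.949, 0.316, 0.0], [0.0, 0.0, -1.0]]
contact_force: [0.1, -0.1, -4.2]
finger_gap: 0.215
gripper_force: 40.0
```

It passed the 6 mm catch carrying only its weight (4.2 N). Lift to about 75 mm total.

```bash
python3 steer.py '0 0 -0.003 0 0.1;0 0 -0.007 0 0.1;0 0 -0.011 0 0.1;0 0 -0.015 0 0.1;0 0 -0.019 0 0.1;0 0 -0.023 0 0.1;0 0 -0.027 0 0.1;0 0 -0.031 0 0.1;0 0 -0.033 0 0.1;0 0 -0.033 0 0.1'|grep -E "t:|pos|gap|force"
python3 steer.py '0 0 -0.003 0 0.1;0 0 -0.007 0 0.1;0 0 -0.012 0 0.1;0 0 -0.017 0 0.1;0 0 -0.022 0 0.1;0 0 -0.027 0 0.1;0 0 -0.031 0 0.1;0 0 -0.034 0 0.1;0 0 -0.034 0 0.1;0 0 -0.034 0 0.1'|grep -E "t:|pos|gap|force"
python3 steer.py '0 0 0 0 0.1;0 0 0 0 0.1;0 0 0 0 0.1;0 0 0 0 0.1;0 0 0 0 0.1;0 0 0 0 0.1'
python3 - <<'E'
from h import *
s=optics.capture("scene")
cv2.imwrite("pics/c10.png",cv2.resize(s[110:310,100:350],(750,600),interpolation=cv2.INTER_CUBIC)[:,:,::-1])
E
```

```text
t: 28.78
ee_pos: [0.5566, 0.0381, 0.1405]
contact_force: [-0.2, -0.1, -4.3]
finger_gap: 0.215
gripper_force: 40.0
t: 29.62
ee_pos: [0.5563, 0.0382, 0.174]
contact_force: [-0.3, -0.3, -4.1]
finger_gap: 0.215
gripper_force: 40.0
t: 30.12
ee_pos: [0.5562, 0.0381, 0.1739]
orientation: [[-0.316, 0.949, -0.0], [0.949, 0.316, 0.0], [0.0, -0.0, -1.0]]
contact_force: [0.3, 0.2, -4.8]
finger_gap: 0.216
gripper_force: 40.0
```

View pics/c10.png

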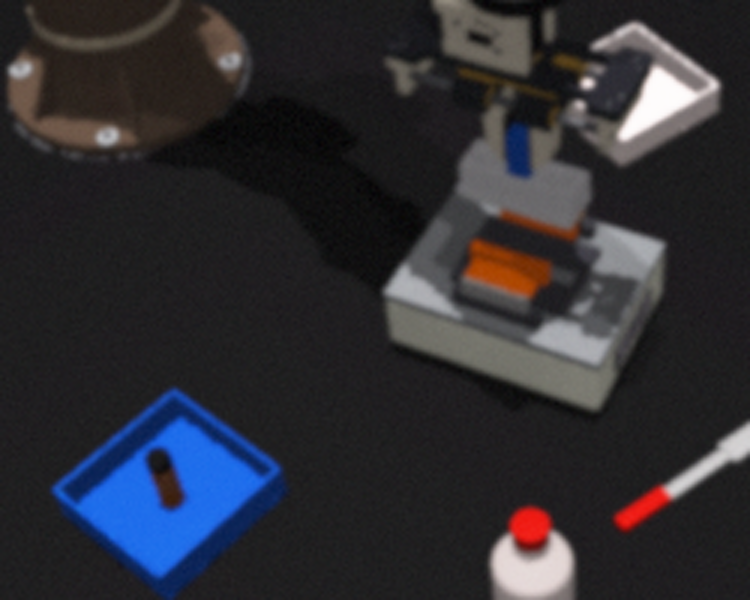

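The picture shows the block held upright above the heater between the cheeks, at crop (525,185). The amber vial stands in the blue tray at (165,478). The rise is 75 mm, which puts the block's underside about 31 mm above the cheek tops, and the load is a steady 4–5 N. Handing in.

```bash
python3 -c "
from plant import bot, optics, workorder, get_state
print(workorder.sign_off())"
```

```text
the job is handed in; nothing more can be done
None
```

I handed in with each vial set down in its own tray and the freed block held still and upright about 31 mm above the cheek tops, at about 30 s of the 67 s; one calibration touch on the cheek tops peaked at 41 N, which I took to be the finger ends rather than the gripper's body.

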